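# Reset the control box under its push-latch flap

## Task

On the grey control box, press the free edge of the metal flap to pop it open, press the round reset key underneath fully in, then swing the flap down again and press it until it latches shut. Use only touches and pushes of the fingers: do not lift or shove the box, and leave the jar, the glassware and the mortar standing where they are.

Things in the scene. Friction and masses are not known exactly. Their poses are not given: they have to be found in the camera images.
- unit: Loose grey box, 155 (x) x 150 (y) x 85 mm high, 2 to 3 kg. Origin: centre of its underside, z up; -x side = front, nearest the robot. The flap, flush in its top, is hinged along y at x = +32.5 mm; behind it a flat deck at z = 80 mm runs to the back. Under the flap a well, floor at z = 40 mm; in its front +y corner a black latch block (42 mm wide, top z = 58 mm). Rims 13 mm wide.
- flap_press (a point): Where to press: on the flap's outer face, on its centre line, 80 mm from the hinge line, 15 mm from the free front edge. Moves with the flap; x axis along the flap towards the hinge, y along the hinge, z out of the outer face. The flap is an aluminium plate, 95 mm from hinge to free edge, 120 mm along the hinge, 6 mm thick; closed, this point is 85 mm above the bench.
- flap_hinge (a point): Middle of the flap's hinge line, 82 mm above the bench, 3 mm below the closed flap's outer face. Turns with the flap (axes as flap_press). Shutting: with a fingertip behind the open flap, about 60 mm behind the hinge line and 50 to 60 mm above it, push the outer face forward, then in one sweep go over and down onto flap_press, always touching: let go part-way, it springs open again.
- flap (a joint): Flap angle, rad: 0 to 0.03 = latched, flush; 1.75 = fully open stop (upright, leaning a little back); -0.125 = pressed in to its stop (10 mm at flap_press). Push-push latch: pressed in past -0.11 (about 5 N at flap_press) and released upwards, the shut flap springs wide open in about 2 s; an open flap brought down, pressed past -0.11 and released rises and stays. Spring 0.2 to 0.3 N m against closing.
- reset (a joint): Travel of the reset key in m: 0 = out, 0.006 = fully in. It springs back; about 5 N presses it fully in.
- reset_top (a point): Centre of the top face of the round white reset key (28 mm diameter, in a 44 mm steel collar), 62 mm above the bench when out. It stands in the well, 66 mm in front of the hinge line and 16 mm to the box's -y side of its middle; pressed straight down.
- jar: Bystander: round screw-cap reagent jar, 72 mm diameter, 125 mm high, loose. Origin at the centre of its underside.
- beaker: Bystander: empty glass beaker, 72 mm rim, 88 mm high, loose. Origin at the centre of its underside.
- cylinder: Bystander: narrow glass measuring cylinder, 24 mm diameter on a 58 mm round foot, 128 mm high, loose. Origin at the centre of its underside.
- mortar: Bystander: small white mortar bowl, 84 mm rim, 55 mm high, loose. Origin at the centre of its underside.

How it is judged:
On the way, in this order (a step that is already met when the one before it is completed fails the run):
1. the flap has popped open (value of joint flap above 1.2 rad), for 0.2 s.
2. the reset key is pressed fully in under the open flap (value of joint reset above 0.0048 m and value of joint flap above 0.8 rad), for 0.05 s.
3. the flap stays latched shut with nothing on it (value of joint flap between -0.05 and 0.05 rad and contact force between each of the arm, the fingers and flap below 0.1 N), for 0.3 s.
At the end, for the whole second after the job is handed in: The flap is latched flush (within 0.05 rad of 0) with nothing holding it, the reset key is back out (under 2 mm in), the box is level, at rest and within 20 mm of where it started, and the four bystanders stand upright (value of joint flap between -0.05 and 0.05 rad and value of joint reset below 0.002 m and distance of unit from where it was at the start of the episode below 0.02 m and angle between unit's own z axis and vertical below 0.05 rad and angle between each of jar, beaker, cylinder, mortar's own z axis and vertical below 0.1 rad and linear speed of unit below 0.02 m/s); the robot touches nothing.
It fails at once if the box is lifted or shoved more than 20 mm (distance of unit from where it was at the start of the episode above 0.02 m or height (world z) of unit above 0.008 m).
It fails at once if a bystander is lifted, knocked over or moved more than 20 mm (distance of any of jar, beaker, cylinder, mortar from where it was at the start of the episode above 0.02 m).
It also fails if it takes over 58 s, if anything falls off the work surface, if the arm or the gripper's body presses on something with over 40 N, if the wrist force passes 120 N, or if a joint passes its speed limit or range.

## Robot

A 7-joint arm with a two-finger parallel gripper is mounted at the origin on the work surface. World frame = base frame: x ahead of the robot, y to its left, z up, the work surface at z = 0. Lengths are in m, angles in rad, forces in N, time in s.
With the tool pointing down it reaches from about 0.425 to 0.95 m from the base axis. Payload 16.7 kg.
Tool frame: the origin (TCP) lies at the very end of the fingers, on their centre line; the grasp point (between the pads) lies 19 mm behind it; z points along the fingers, y is the line along which they close (so a half turn about z gives the same grasp; the last joint's range is limited). The gripper opens to 94 mm and grips with 3 to 60 N. Pads are 16 mm wide; open, the fingers measure 119 mm over their backs; the gripper's body (75 mm by 177 mm) begins 78 mm behind the grasp point.
Start: joints at [1.117, 0.426, 0.074, 1.606, -0.034, 1.111, -0.067], TCP at [0.202, -0.644, 0.205] pointing down, gripper open.
Joint ranges: [-2.85, 2.85], [-0.5, 2.14], [-1.23, 1.37], [0.21, 2.46], [-1.02, 4.16], [0.16, 2.05], [-2.73, 2.73]. Speed limits (rad/s): [1.89, 1.89, 2.39, 2.39, 3.01, 3.01, 3.01].

## Interface

Orientations are given as a unit quaternion [x, y, z, w].
In Python, from rig import bot, vision gives the robot as it stands.
- The arm moves only by the tool send_rows, never from a script. Its argument "series" is a list of rows, each an object with "gripper": the finger opening in m, from 0 to 0.094; "xyz": the shift along the world's x, y, z in m, a list of three; "angular": the turn, a rotation vector about the world's x, y, z in rad, a list of three. A call has 1 to 20 rows; each row shifts and turns the commanded pose from where the row before left it; what a row does not reach is not made up. A row lasts 1/12 s, in which the tool goes at most 41.7 mm and 7.16 degrees, less where a joint would pass 70% of its speed; a pose out of reach is approached as far as the arm can. A call with a gripper value outside its range is refused whole. The fingers move at their own pace and stop on an object; "newtons" is the grip in N (left out, the last holds). Time passes only in rows, so rows that do not move let the fingers close. It gives the time, the measured TCP pose, the force, the opening and the grip force at its end, in the units of the state.
- bot.state(): the state, without advancing time (a new reading comes with each control period).
- vision.camera(name): name is "scene" or "top"; returns a dict with "pixels" (384x512x3 uint8, blue, green, red), "K" (3x3 intrinsics, pixels), "rvec" (rotation vector, rad) and "tvec" (3), from world to camera coordinates, as OpenCV has them. Camera axes: x right, y down, z forward; pixel columns grow to the right and rows downward; lengths in m; the calibration is good to about 2 mm. A picture is of the moment at which its call begins. There is no depth.
- bot.hand_in(): hands the job in; it is judged then, once.
The state is a dict: "clock": time; "qpos": joint angles; "joint_vel": joint speeds; "joint_torque": joint torques, N m; "ee_pos": TCP position; "tool_rot": TCP orientation; "ft_force": force on the tool from outside, world axes, zero at the start; "torque": the same for the moment, N m; "width": opening from 0.0 (shut) to 1.0 (fully open); "gripper_force": force on a finger pad.
Only numpy, scipy, OpenCV 4.12 (cv2) and the standard library are available. Lean on these libraries where they do the work, as an engineer would, in place of code of your own. Each camera call takes 0.05 s, during which the arm holds its last target. There are 200 camera calls.

## Working session

There is one attempt and no reset: what is moved stays moved. The work goes in short steps, Python scripts to look and compute and a tool call to move; the robot and the scene stay as the last step left them, time stands still between calls to the robot, and variables do not carry over. Pictures are saved under pics/ and viewed, at most 10 in all, crops included, and the job is handed in when it is done.

Besides the shell and the picture viewer there is one more tool, called after "Emit:" in YAML: its name, and indented under it one key for each argument. send_rows: Moves the arm, as the interface text tells. Its arguments: {"type":"object","properties":{"series":{"type":"array","items":{"type":"object","properties":{"gripper":{"type":"number"},"xyz":{"type":"array","items":{"type":"number"}},"angular":{"type":"array","items":{"type":"number"}}}}},"newtons":{"type":"number"}},"required":["series"]}

```bash
mkdir -p pics; cat > h.py <<'E'
import numpy as np, cv2
from rig import bot, vision
def snap(name,fn):
    c=vision.camera(name); cv2.imwrite('pics/'+fn+'.png',c['pixels']); np.savez(fn+'.npz',**c); return c
def ray(fn,uv,z):
    c=np.load(fn+'.npz'); R=cv2.Rodrigues(c['rvec'])[0]; C=-R.T@c['tvec'].ravel()
    d=R.T@np.linalg.inv(c['K'])@np.array([uv[0],uv[1],1.]); return C+d*(z-C[2])/d[2]
E
python3 -c "
from h import *
a=snap('top','t0');b=snap('scene','s0')
cv2.imwrite('pics/both.png',cv2.resize(np.vstack([a['pixels']]),(768,576)))
print(bot.state())"
```

```text
{'clock': 0.1, 'qpos': array([ 1.11748294,  0.42667632,  0.07383064,  1.60649904, -0.0340773 ,
        1.11078429, -0.06707861]), 'joint_vel': array([-1.51877368e-05, -1.26614766e-03,  7.72528874e-04, -1.49210168e-03,
       -1.83312069e-05,  5.57435300e-04,  1.51192923e-03]), 'joint_torque': array([ 9.05397465e-03, -9.37463522e+01,  3.67676228e+00, -4.55040228e+01,
       -4.87412210e-02,  1.67553109e-02,  1.35813298e-04]), 'ee_pos': array([ 0.20180615, -0.6437408 ,  0.20485979]), 'tool_rot': array([ 9.88482565e-01,  1.51333772e-01, -1.27584380e-04, -5.39413080e-04]), 'ft_force': array([-0.44975949,  1.09174674,  0.04547377]), 'torque': array([ 0.03407325, -0.01619733, -0.01300184]), 'gripper_force': 0.0, 'width': 1.0016833185177478}
```

View pics/both.png

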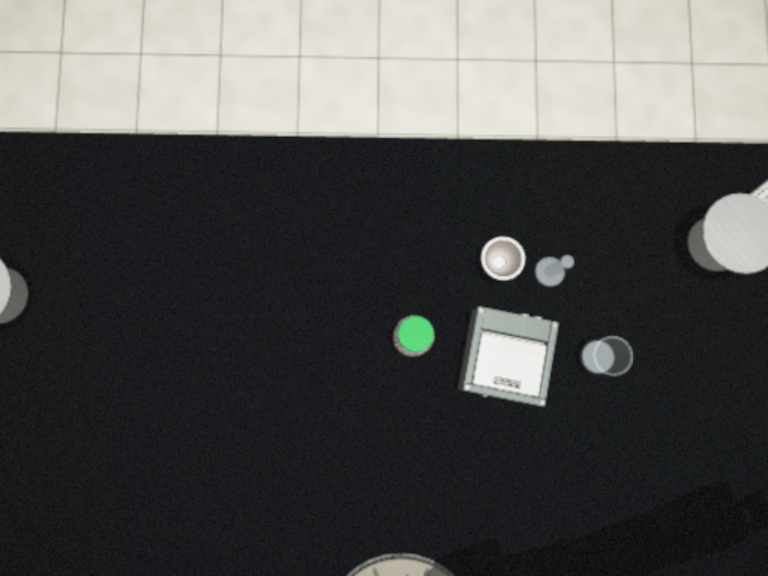

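View pics/s0.png

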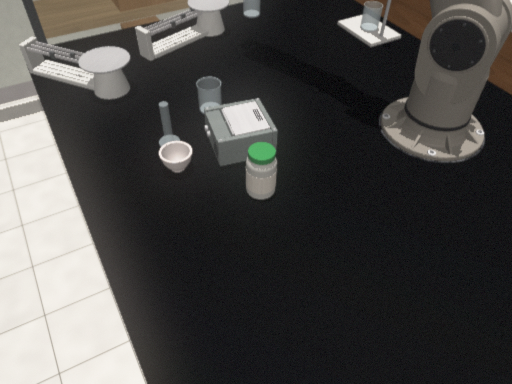

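The top view (768 px wide) shows the box at about (510,355), jar at (414,335), mortar at (503,258), cylinder at (550,271) and beaker at (600,356). I'll enlarge the box.

```bash
python3 -c "
from h import *
im=cv2.imread('pics/t0.png')[195:280,295:385]
cv2.imwrite('pics/c0.png',cv2.resize(im,None,fx=7,fy=7,interpolation=cv2.INTER_CUBIC))
for n,uv,z in [('boxc',(340,237),.085),('jar',(276,223),.125),('mortar',(335.3,172),.055),('cylfoot',(366.5,181),0.01),('beakrim',(409,237),.088),('beakbase',(398,238),0)]: print(n,ray('t0',uv,z))
"
```

```text
boxc [ 0.51220963 -0.19244253  0.085     ]
jar [ 0.54588178 -0.01565442  0.125     ]
mortar [ 0.6961945  -0.18755273  0.055     ]
cylfoot [ 0.67846056 -0.28761781  0.01      ]
beakrim [ 0.51421686 -0.37995549  0.088     ]
beakbase [ 0.51366403 -0.37881898  0.        ]
```

View pics/c0.png

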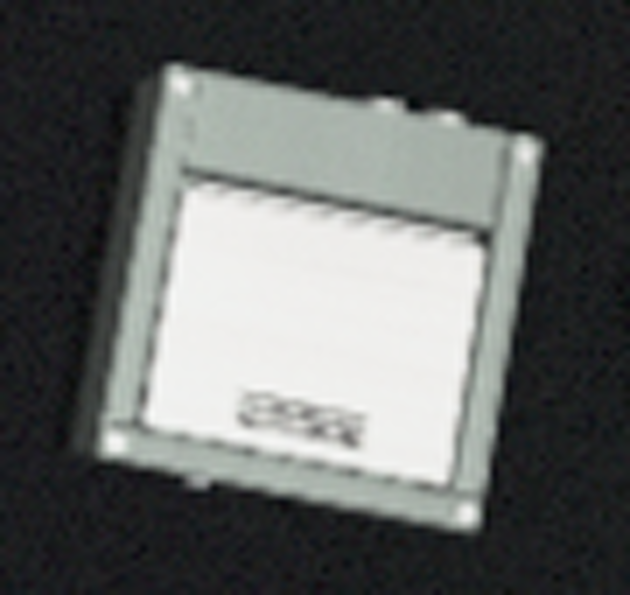

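The crop shows the box's top corners at (172,66), (542,140), (478,530) and (100,455), with the flap corners at (183,178), (490,240), (450,487) and (143,430). The box is yawed by roughly -11°.

```bash
cat >> h.py <<'E'
def fr(p): # box-frame point -> world
    d=np.load('pose.npz'); y=d['yaw']; R=np.array([[np.cos(y),-np.sin(y)],[np.sin(y),np.cos(y)]])
    p=np.array(p,float); return np.r_[R@p[:2]+d['c'],p[2]]
E
python3 -c "
from h import *
from scipy.spatial.transform import Rotation as Ro
px=lambda u,v:(295+(u+.5)/7-.5,195+(v+.5)/7-.5)
C=[ray('t0',px(*p),.085)[:2] for p in [(172,66),(542,140),(478,530),(100,455)]]
M=[(.0775,.075),(.0775,-.075),(-.0775,-.075),(-.0775,.075)]
F=[ray('t0',px(*p),.085)[:2] for p in [(183,178),(490,240),(450,487),(143,430)]]
N=[(.0325,.06),(.0325,-.06),(-.0625,-.06),(-.0625,.06)]
def fit(M,C):
    M=np.array(M);C=np.array(C);a=M-M.mean(0);b=C-C.mean(0)
    y=np.arctan2((a[:,0]*b[:,1]-a[:,1]*b[:,0]).sum(),(a*b).sum());R=np.array([[np.cos(y),-np.sin(y)],[np.sin(y),np.cos(y)]])
    c=C.mean(0)-R@M.mean(0); print(y,c,np.abs(M@R.T+c-C).max(0)); return y,c
y,c=fit(M,C);y2,c2=fit(N,F)
y,c=fit(M+N,C+F)
np.savez('pose.npz',yaw=y,c=c)
for n,p in dict(press=(-.0475,0,.085),hinge=(.0325,0,.082),reset=(-.0335,-.016,.062),shutstart=(.125,0,.14)).items(): print(n,fr(p))
print('tool', Ro.from_quat(bot.state()['tool_rot']).as_matrix().round(3))
"
```

```text
-0.18572761416039263 [ 0.51253513 -0.19446312] [0.00107665 0.00137798]
-0.17690358704967857 [ 0.51303123 -0.19433667] [0.00220659 0.00079991]
-0.18277042089641415 [ 0.51277531 -0.19444319] [0.00215028 0.00149965]
press [ 0.46606647 -0.18580985  0.085     ]
hinge [ 0.54473399 -0.20035021  0.082     ]
reset [ 0.47692522 -0.20408791  0.062     ]
shutstart [ 0.6356933  -0.21716251  0.14      ]
tool [[ 0.954  0.299 -0.   ]
 [ 0.299 -0.954  0.001]
 [-0.    -0.001 -1.   ]]
```

Emit:
send_rows:
  series:
    - {"xyz": [0.0132,0.0229,0],"angular": [0,0,-0.0244],"gripper": 0}
    - {"xyz": [0.0132,0.0229,0],"angular": [0,0,-0.0244],"gripper": 0}
    - {"xyz": [0.0132,0.0229,0],"angular": [0,0,-0.0244],"gripper": 0}
    - {"xyz": [0.0132,0.0229,0],"angular": [0,0,-0.0244],"gripper": 0}
    - {"xyz": [0.0132,0.0229,0],"angular": [0,0,-0.0244],"gripper": 0}
    - {"xyz": [0.0132,0.0229,0],"angular": [0,0,-0.0244],"gripper": 0}
    - {"xyz": [0.0132,0.0229,0],"angular": [0,0,-0.0244],"gripper": 0}
    - {"xyz": [0.0132,0.0229,0],"angular": [0,0,-0.0244],"gripper": 0}
    - {"xyz": [0.0132,0.0229,0],"angular": [0,0,-0.0244],"gripper": 0}
    - {"xyz": [0.0132,0.0229,0],"angular": [0,0,-0.0244],"gripper": 0}
    - {"xyz": [0.0132,0.0229,0],"angular": [0,0,-0.0244],"gripper": 0}
    - {"xyz": [0.0132,0.0229,0],"angular": [0,0,-0.0244],"gripper": 0}
    - {"xyz": [0.0132,0.0229,0],"angular": [0,0,-0.0244],"gripper": 0}
    - {"xyz": [0.0132,0.0229,0],"angular": [0,0,-0.0244],"gripper": 0}
    - {"xyz": [0.0132,0.0229,0],"angular": [0,0,-0.0244],"gripper": 0}
    - {"xyz": [0.0132,0.0229,0],"angular": [0,0,-0.0244],"gripper": 0}
    - {"xyz": [0.0132,0.0229,0],"angular": [0,0,-0.0244],"gripper": 0}
    - {"xyz": [0.0132,0.0229,0],"angular": [0,0,-0.0244],"gripper": 0}
    - {"xyz": [0.0132,0.0229,0],"angular": [0,0,-0.0244],"gripper": 0}
    - {"xyz": [0.0132,0.0229,0],"angular": [0,0,-0.0244],"gripper": 0}

```text
clock: 1.77
ee_pos: [0.4662, -0.1848, 0.2054]
tool_rot: [0.996, -0.093, -0.0, -0.0]
ft_force: [-0.5, 0.2, 0.4]
width: 0.007
gripper_force: 0.0
```

Emit:
send_rows:
  series:
    - {"xyz": [0,0,-0.02]}
    - {"xyz": [0,0,-0.02]}
    - {"xyz": [0,0,-0.02]}
    - {"xyz": [0,0,-0.02]}
    - {"xyz": [0,0,-0.02]}
    - {"xyz": [0,0,-0.01]}
    - {"xyz": [0,0,-0.004]}
    - {"xyz": [0,0,-0.004]}
    - {"xyz": [0,0,-0.003]}
    - {"xyz": [0,0,-0.003]}
    - {"xyz": [0,0,0]}

```text
$.series[0]: bad value
```

Emit:
send_rows:
  series:
    - {"xyz": [0,0,-0.02],"angular": [0,0,0],"gripper": 0}
    - {"xyz": [0,0,-0.02],"angular": [0,0,0],"gripper": 0}
    - {"xyz": [0,0,-0.02],"angular": [0,0,0],"gripper": 0}
    - {"xyz": [0,0,-0.02],"angular": [0,0,0],"gripper": 0}
    - {"xyz": [0,0,-0.02],"angular": [0,0,0],"gripper": 0}
    - {"xyz": [0,0,-0.01],"angular": [0,0,0],"gripper": 0}
    - {"xyz": [0,0,-0.01],"angular": [0,0,0],"gripper": 0}
    - {"xyz": [0,0,-0.004],"angular": [0,0,0],"gripper": 0}
    - {"xyz": [0,0,-0.004],"angular": [0,0,0],"gripper": 0}
    - {"xyz": [0,0,-0.002],"angular": [0,0,0],"gripper": 0}
    - {"xyz": [0,0,0],"angular": [0,0,0],"gripper": 0}

```text
clock: 2.68
ee_pos: [0.466, -0.1861, 0.0759]
tool_rot: [0.996, -0.092, 0.0, 0.0]
ft_force: [-4.1, 2.2, 7.7]
width: 0.002
gripper_force: 4.1
```

Emit:
send_rows:
  series:
    - {"xyz": [0,0,-0.0015],"angular": [0,0,0],"gripper": 0}
    - {"xyz": [0,0,0],"angular": [0,0,0],"gripper": 0}
    - {"xyz": [0,0,0.02],"angular": [0,0,0],"gripper": 0}
    - {"xyz": [0,0,0.035],"angular": [0,0,0],"gripper": 0}
    - {"xyz": [0,0,0.035],"angular": [0,0,0],"gripper": 0}
    - {"xyz": [0,0,0.035],"angular": [0,0,0],"gripper": 0}
    - {"xyz": [0,0,0.015],"angular": [0,0,0],"gripper": 0}
    - {"xyz": [0,0,0],"angular": [0,0,0],"gripper": 0}
    - {"xyz": [0,0,0],"angular": [0,0,0],"gripper": 0}
    - {"xyz": [0,0,0],"angular": [0,0,0],"gripper": 0}
    - {"xyz": [0,0,0],"angular": [0,0,0],"gripper": 0}
    - {"xyz": [0,0,0],"angular": [0,0,0],"gripper": 0}
    - {"xyz": [0,0,0],"angular": [0,0,0],"gripper": 0}
    - {"xyz": [0,0,0],"angular": [0,0,0],"gripper": 0}
    - {"xyz": [0,0,0],"angular": [0,0,0],"gripper": 0}
    - {"xyz": [0,0,0],"angular": [0,0,0],"gripper": 0}
    - {"xyz": [0,0,0],"angular": [0,0,0],"gripper": 0}
    - {"xyz": [0,0,0],"angular": [0,0,0],"gripper": 0}
    - {"xyz": [0,0,0],"angular": [0,0,0],"gripper": 0}
    - {"xyz": [0,0,0],"angular": [0,0,0],"gripper": 0}

```text
clock: 4.35
ee_pos: [0.4659, -0.1861, 0.214]
tool_rot: [0.996, -0.092, 0.0, -0.0]
ft_force: [0.6, -0.1, -1.4]
width: 0.003
gripper_force: 0.0
```

```bash
python3 -c "
from h import *
a=snap('top','t1')['pixels'][175:295,275:405];b=snap('scene','s1')['pixels'][70:190,190:320]
cv2.imwrite('pics/c1.png',cv2.resize(np.hstack([a,b]),None,fx=3,fy=3,interpolation=cv2.INTER_CUBIC))"
```

```text
(no output)
```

View pics/c1.png

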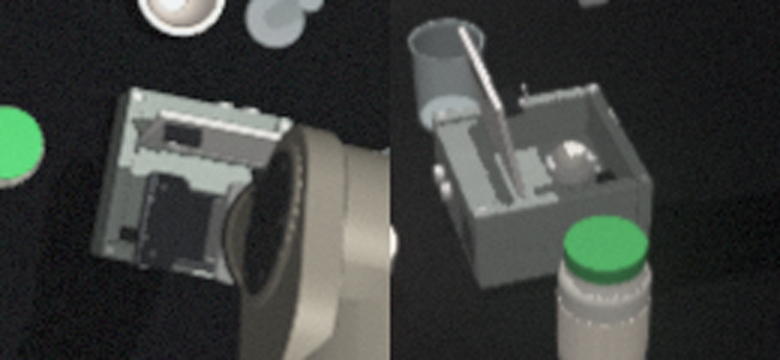

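The flap is upright in both views, and the box hasn't moved. The key shows at about (575,160) in the crop. Next I press it.

```bash
python3 -c "
from h import *
print(ray('s1',(190+185/3,70+160/3),.062),ray('t1',(275+133/3,175+90/3),.085),fr((.0775,.075,.085)))"
```

```text
[ 0.47815094 -0.18892171  0.062     ] [ 0.59883577 -0.13678125  0.085     ] [ 0.60261606 -0.13477837  0.085     ]
```

Emit:
send_rows:
  series:
    - {"xyz": [0.0055,-0.009,-0.02],"angular": [0,0,0],"gripper": 0}
    - {"xyz": [0.0055,-0.009,-0.02],"angular": [0,0,0],"gripper": 0}
    - {"xyz": [0,0,-0.02],"angular": [0,0,0],"gripper": 0}
    - {"xyz": [0,0,-0.02],"angular": [0,0,0],"gripper": 0}
    - {"xyz": [0,0,-0.02],"angular": [0,0,0],"gripper": 0}
    - {"xyz": [0,0,-0.02],"angular": [0,0,0],"gripper": 0}
    - {"xyz": [0,0,-0.01],"angular": [0,0,0],"gripper": 0}
    - {"xyz": [0,0,-0.01],"angular": [0,0,0],"gripper": 0}
    - {"xyz": [0,0,-0.008],"angular": [0,0,0],"gripper": 0}
    - {"xyz": [0,0,0],"angular": [0,0,0],"gripper": 0}

```text
clock: 5.28
ee_pos: [0.4765, -0.2039, 0.065]
tool_rot: [0.996, -0.092, -0.001, -0.0]
ft_force: [0.0, -0.0, -0.2]
width: 0.004
gripper_force: 0.0
```

Emit:
send_rows:
  series:
    - {"xyz": [0,0,-0.003],"angular": [0,0,0],"gripper": 0}
    - {"xyz": [0,0,-0.003],"angular": [0,0,0],"gripper": 0}
    - {"xyz": [0,0,-0.003],"angular": [0,0,0],"gripper": 0}
    - {"xyz": [0,0,-0.001],"angular": [0,0,0],"gripper": 0}
    - {"xyz": [0,0,0],"angular": [0,0,0],"gripper": 0}
    - {"xyz": [0,0,0],"angular": [0,0,0],"gripper": 0}

```text
clock: 5.78
ee_pos: [0.4774, -0.2043, 0.0564]
tool_rot: [0.996, -0.092, 0.001, 0.0]
ft_force: [1.2, -0.8, 5.3]
width: 0.003
gripper_force: 2.4
```

Emit:
send_rows:
  series:
    - {"xyz": [0,0,-0.0015],"angular": [0,0,0],"gripper": 0}
    - {"xyz": [0,0,-0.001],"angular": [0,0,0],"gripper": 0}
    - {"xyz": [0,0,0],"angular": [0,0,0],"gripper": 0}
    - {"xyz": [0,0,0],"angular": [0,0,0],"gripper": 0}

```text
clock: 6.12
ee_pos: [0.4778, -0.2044, 0.0556]
tool_rot: [0.996, -0.092, 0.001, 0.0]
ft_force: [-8.6, 3.4, 39.3]
width: 0.004
gripper_force: 19.8
```

```bash
python3 -c "
from h import *
b=snap('scene','s2')['pixels'][40:190,170:320]
cv2.imwrite('pics/c2.png',cv2.resize(b,None,fx=4,fy=4,interpolation=cv2.INTER_CUBIC))"
```

```text
(no output)
```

View pics/c2.png

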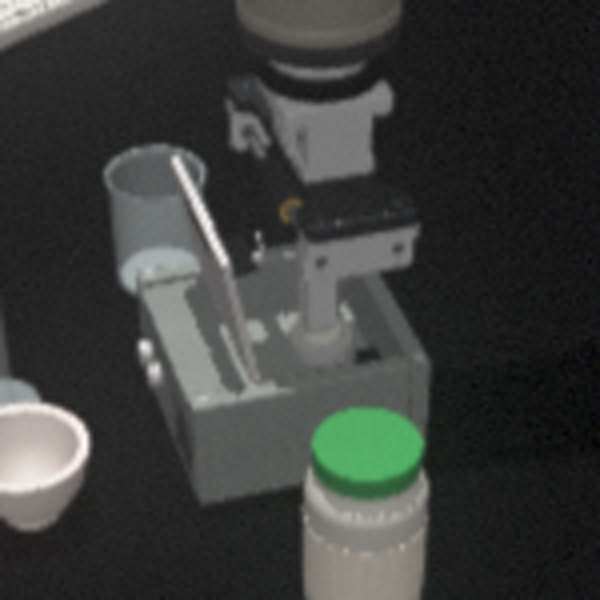

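The finger is standing on the key at about (325,345) in the crop, and the force jump to 39 N shows it hit its stop. The flap is still open. Now I'll work out the shutting path.

```bash
python3 -c "
from h import *
th=np.linspace(1.6,0,21); r=np.interp(th,[0,1.6],[.088,.056])
pts=[fr((.1,0,.215)),fr((.095,0,.137)),fr((.052,0,.137))]
for t,q in zip(th,r):
    pts.append(fr((.0325-q*np.cos(t)+.003*np.sin(t)+.008-.001*np.sin(t),0,.082+q*np.sin(t)+.003*np.cos(t)-.0015*np.cos(t))))
pts=np.array(pts); print(pts.round(4)); print(np.diff(pts,axis=0).round(4).tolist())"
```

```text
[[ 0.6111 -0.2126  0.215 ]
 [ 0.6062 -0.2117  0.137 ]
 [ 0.5639 -0.2039  0.137 ]
 [ 0.5562 -0.2025  0.1379]
 [ 0.5517 -0.2016  0.1396]
 [ 0.547  -0.2008  0.1409]
 [ 0.542  -0.1998  0.1418]
 [ 0.5369 -0.1989  0.1422]
 [ 0.5316 -0.1979  0.1422]
 [ 0.5263 -0.1969  0.1417]
 [ 0.5208 -0.1959  0.1407]
 [ 0.5154 -0.1949  0.1392]
 [ 0.51   -0.1939  0.1372]
 [ 0.5047 -0.1929  0.1347]
 [ 0.4995 -0.192   0.1317]
 [ 0.4945 -0.1911  0.1281]
 [ 0.4897 -0.1902  0.1241]
 [ 0.4851 -0.1893  0.1195]
 [ 0.4809 -0.1886  0.1145]
 [ 0.4771 -0.1878  0.1091]
 [ 0.4736 -0.1872  0.1032]
 [ 0.4706 -0.1866  0.097 ]
 [ 0.4681 -0.1862  0.0904]
 [ 0.4661 -0.1858  0.0835]]
[[-0.0049, 0.0009, -0.078], [-0.0423, 0.0078, 0.0], [-0.0077, 0.0014, 0.0009], [-0.0045, 0.0008, 0.0017], [-0.0047, 0.0009, 0.0013], [-0.0049, 0.0009, 0.0009], [-0.0051, 0.0009, 0.0004], [-0.0053, 0.001, -0.0], [-0.0054, 0.001, -0.0005], [-0.0054, 0.001, -0.001], [-0.0054, 0.001, -0.0015], [-0.0054, 0.001, -0.002], [-0.0053, 0.001, -0.0025], [-0.0052, 0.001, -0.003], [-0.005, 0.0009, -0.0035], [-0.0048, 0.0009, -0.004], [-0.0045, 0.0008, -0.0045], [-0.0042, 0.0008, -0.005], [-0.0039, 0.0007, -0.0054], [-0.0035, 0.0006, -0.0059], [-0.003, 0.0006, -0.0062], [-0.0025, 0.0005, -0.0066], [-0.002, 0.0004, -0.0069]]
```

Emit:
send_rows:
  series:
    - {"xyz": [0,0,0.01],"angular": [0,0,0],"gripper": 0}
    - {"xyz": [0,0,0.03],"angular": [0,0,0],"gripper": 0}
    - {"xyz": [0,0,0.03],"angular": [0,0,0],"gripper": 0}
    - {"xyz": [0,0,0.03],"angular": [0,0,0],"gripper": 0}
    - {"xyz": [0,0,0.03],"angular": [0,0,0],"gripper": 0}
    - {"xyz": [0,0,0.03],"angular": [0,0,0],"gripper": 0}
    - {"xyz": [0,0,0.012],"angular": [0,0,0],"gripper": 0}
    - {"xyz": [0,0,0],"angular": [0,0,0],"gripper": 0}

```text
clock: 6.83
ee_pos: [0.4783, -0.2045, 0.2288]
tool_rot: [0.996, -0.092, 0.002, 0.001]
ft_force: [0.0, 0.1, -0.5]
width: 0.008
gripper_force: 0.0
```

Emit:
send_rows:
  series:
    - {"xyz": [0.0133,-0.0008,0],"angular": [0,0,0],"gripper": 0}
    - {"xyz": [0.0133,-0.0008,0],"angular": [0,0,0],"gripper": 0}
    - {"xyz": [0.0133,-0.0008,0],"angular": [0,0,0],"gripper": 0}
    - {"xyz": [0.0133,-0.0008,0],"angular": [0,0,0],"gripper": 0}
    - {"xyz": [0.0133,-0.0008,0],"angular": [0,0,0],"gripper": 0}
    - {"xyz": [0.0133,-0.0008,0],"angular": [0,0,0],"gripper": 0}
    - {"xyz": [0.0133,-0.0008,0],"angular": [0,0,0],"gripper": 0}
    - {"xyz": [0.0133,-0.0008,0],"angular": [0,0,0],"gripper": 0}
    - {"xyz": [0.0133,-0.0008,0],"angular": [0,0,0],"gripper": 0}
    - {"xyz": [0.0133,-0.0008,0],"angular": [0,0,0],"gripper": 0}
    - {"xyz": [0,0,-0.016],"angular": [0,0,0],"gripper": 0}
    - {"xyz": [0,0,-0.016],"angular": [0,0,0],"gripper": 0}
    - {"xyz": [0,0,-0.016],"angular": [0,0,0],"gripper": 0}
    - {"xyz": [0,0,-0.016],"angular": [0,0,0],"gripper": 0}
    - {"xyz": [0,0,-0.016],"angular": [0,0,0],"gripper": 0}
    - {"xyz": [0,0,-0.012],"angular": [0,0,0],"gripper": 0}
    - {"xyz": [0,0,0],"angular": [0,0,0],"gripper": 0}

```text
clock: 8.25
ee_pos: [0.6081, -0.2116, 0.1301]
tool_rot: [0.996, -0.092, -0.002, -0.0]
ft_force: [-0.8, 0.2, -0.5]
width: 0.004
gripper_force: 0.0
```

Emit:
send_rows:
  series:
    - {"xyz": [-0.0055,0.001,0.001],"angular": [0,0,0],"gripper": 0}
    - {"xyz": [-0.0055,0.001,0.001],"angular": [0,0,0],"gripper": 0}
    - {"xyz": [-0.0055,0.001,0.001],"angular": [0,0,0],"gripper": 0}
    - {"xyz": [-0.0055,0.001,0.001],"angular": [0,0,0],"gripper": 0}
    - {"xyz": [-0.0055,0.001,0.001],"angular": [0,0,0],"gripper": 0}
    - {"xyz": [-0.0055,0.001,0.001],"angular": [0,0,0],"gripper": 0}
    - {"xyz": [-0.0055,0.001,0.001],"angular": [0,0,0],"gripper": 0}
    - {"xyz": [-0.0055,0.001,0],"angular": [0,0,0],"gripper": 0}
    - {"xyz": [0,0,0],"angular": [0,0,0],"gripper": 0}

```text
clock: 9.0
ee_pos: [0.5655, -0.2041, 0.1411]
tool_rot: [0.996, -0.092, 0.001, 0.0]
ft_force: [2.0, -0.5, 2.4]
width: 0.003
gripper_force: 1.1
```

Emit:
send_rows:
  series:
    - {"xyz": [-0.0047,0.0008,-0.001],"angular": [0,0,0],"gripper": 0}
    - {"xyz": [-0.0047,0.0008,-0.001],"angular": [0,0,0],"gripper": 0}
    - {"xyz": [-0.0045,0.0008,0.0007],"angular": [0,0,0],"gripper": 0}
    - {"xyz": [-0.0047,0.0009,0.001],"angular": [0,0,0],"gripper": 0}
    - {"xyz": [-0.0049,0.0009,0.0008],"angular": [0,0,0],"gripper": 0}
    - {"xyz": [-0.0051,0.0009,0.0004],"angular": [0,0,0],"gripper": 0}
    - {"xyz": [-0.0053,0.001,0],"angular": [0,0,0],"gripper": 0}
    - {"xyz": [-0.0054,0.001,-0.0005],"angular": [0,0,0],"gripper": 0}
    - {"xyz": [-0.0054,0.001,-0.001],"angular": [0,0,0],"gripper": 0}

```text
clock: 9.75
ee_pos: [0.5213, -0.1959, 0.1399]
tool_rot: [0.996, -0.092, 0.001, -0.0]
ft_force: [5.9, -1.6, -0.3]
width: 0.007
gripper_force: 2.6
```

Emit:
send_rows:
  series:
    - {"xyz": [-0.0054,0.001,-0.0015],"angular": [0,0,0],"gripper": 0}
    - {"xyz": [-0.0054,0.001,-0.002],"angular": [0,0,0],"gripper": 0}
    - {"xyz": [-0.0053,0.001,-0.0025],"angular": [0,0,0],"gripper": 0}
    - {"xyz": [-0.0052,0.001,-0.003],"angular": [0,0,0],"gripper": 0}
    - {"xyz": [-0.005,0.0009,-0.0035],"angular": [0,0,0],"gripper": 0}
    - {"xyz": [-0.0048,0.0009,-0.004],"angular": [0,0,0],"gripper": 0}
    - {"xyz": [-0.0045,0.0008,-0.0045],"angular": [0,0,0],"gripper": 0}
    - {"xyz": [-0.0042,0.0008,-0.005],"angular": [0,0,0],"gripper": 0}

```text
clock: 10.42
ee_pos: [0.4817, -0.1886, 0.114]
tool_rot: [0.996, -0.092, 0.001, 0.0]
ft_force: [5.3, -1.3, 3.7]
width: 0.006
gripper_force: 2.3
```

Emit:
send_rows:
  series:
    - {"xyz": [-0.0039,0.0007,-0.0054],"angular": [0,0,0],"gripper": 0}
    - {"xyz": [-0.0035,0.0006,-0.0059],"angular": [0,0,0],"gripper": 0}
    - {"xyz": [-0.003,0.0006,-0.0062],"angular": [0,0,0],"gripper": 0}
    - {"xyz": [-0.0025,0.0005,-0.0066],"angular": [0,0,0],"gripper": 0}
    - {"xyz": [-0.0018,0.0004,-0.0069],"angular": [0,0,0],"gripper": 0}
    - {"xyz": [0,0,-0.004],"angular": [0,0,0],"gripper": 0}
    - {"xyz": [0,0,-0.003],"angular": [0,0,0],"gripper": 0}
    - {"xyz": [0,0,-0.002],"angular": [0,0,0],"gripper": 0}
    - {"xyz": [0,0,0],"angular": [0,0,0],"gripper": 0}

```text
clock: 11.17
ee_pos: [0.4668, -0.1858, 0.0746]
tool_rot: [0.996, -0.092, 0.0, 0.0]
ft_force: [-5.7, 2.2, 34.8]
width: 0.006
gripper_force: 17.6
```

Emit:
send_rows:
  series:
    - {"xyz": [0,0,0.004],"angular": [0,0,0],"gripper": 0}
    - {"xyz": [0,0,0.005],"angular": [0,0,0],"gripper": 0}
    - {"xyz": [0,0,0.01],"angular": [0,0,0],"gripper": 0}
    - {"xyz": [0,0,0.02],"angular": [0,0,0],"gripper": 0}
    - {"xyz": [0,0,0.03],"angular": [0,0,0],"gripper": 0}
    - {"xyz": [0,0,0.03],"angular": [0,0,0],"gripper": 0}
    - {"xyz": [-0.02,-0.02,0.03],"angular": [0,0,0],"gripper": 0}
    - {"xyz": [-0.02,-0.03,0.02],"angular": [0,0,0],"gripper": 0}
    - {"xyz": [-0.02,-0.03,0],"angular": [0,0,0],"gripper": 0}
    - {"xyz": [-0.02,-0.03,0],"angular": [0,0,0],"gripper": 0}
    - {"xyz": [-0.02,-0.03,0],"angular": [0,0,0],"gripper": 0}
    - {"xyz": [-0.02,-0.03,0],"angular": [0,0,0],"gripper": 0}
    - {"xyz": [0,-0.03,0],"angular": [0,0,0],"gripper": 0}
    - {"xyz": [0,-0.03,0],"angular": [0,0,0],"gripper": 0}
    - {"xyz": [0,0,0],"angular": [0,0,0],"gripper": 0}
    - {"xyz": [0,0,0],"angular": [0,0,0],"gripper": 0}

```text
clock: 12.5
ee_pos: [0.3456, -0.4163, 0.2224]
tool_rot: [0.996, -0.093, -0.001, -0.001]
ft_force: [0.4, 0.3, -0.0]
width: 0.001
gripper_force: 0.0
```

```bash
python3 -c "
from h import *
a=snap('top','t3')['pixels'][150:300,260:410];b=snap('scene','s3')['pixels'][50:200,140:290]
cv2.imwrite('pics/c3.png',cv2.resize(np.hstack([a,b]),None,fx=2.6,fy=2.6,interpolation=cv2.INTER_CUBIC))"
```

```text
(no output)
```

View pics/c3.png

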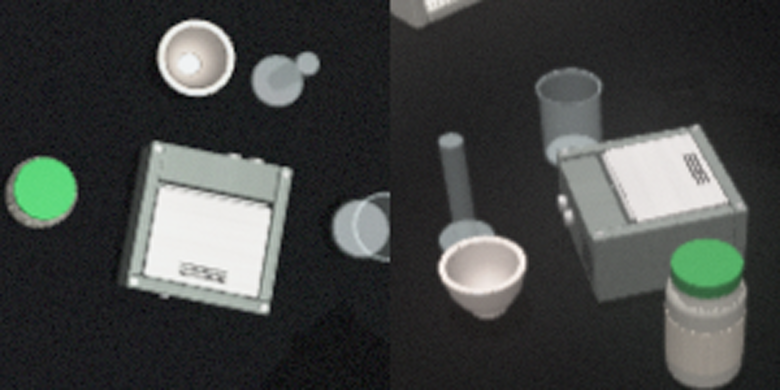

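The flap is shut flush (about (208,238) in the top crop, (670,178) in the scene crop). The box and all four bystanders are standing where they were, and the arm is clear, so I'm handing in.

```bash
python3 -c "
from rig import bot
print(bot.hand_in())"
```

```text
the job is handed in; nothing more can be done
None
```

I popped the flap open, pressed the reset key fully in to its stop, and closed the flap; the last pictures show it shut flush with the box and bystanders where they started, and I handed the job in at about 12.6 s (the hand-in returned no verdict).

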